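Set a glass stone on the lever press and bring the die out

TASK

Set the glass stone into its brooch on the bench press: pull the sprung lever right down to the end of its stroke, then ease it slowly back up until it rests fully home - stay with it all the way, never let it fly back. Then draw the locking bolt fully out of the die carriage and slide the carriage all the way out from under the ram to its stop, so that the finished brooch can be lifted off. Leave the bolt drawn and the other things on the bench undisturbed.

Things in the scene. Friction and masses are not known exactly. Their poses are not given: they have to be found in the camera images.
- press: Grey cast bench press, fixed, 315 mm high, C-shaped. Origin: on the bench below the ram's axis. Its x: from its front to the column at its back; y: to its left seen from the front; z up. Foot 22 mm high, x -78 to 132 (tongue to -168 under the bolt), y -72 to 250 mm. Head: x -45 to 126, y -33 to 33 (spring drum at its left to y 57), z 149 to 280; ram out of its top to 315 mm.
- lever (a joint): Lever angle: 0 = home (up, on its stop), 0.95 rad = bottom stop. It swings down at the press's right (-y) about a shaft along y; from the shaft it points to the front (-x), 0.55 rad above level at home, 0.40 below at the bottom. Sprung: the grip needs about 5 N at home, 7 N at the bottom, some 4 N more in the last quarter, where the ram forces the stone in. Let go, it flies back; at home it stays.
- lever_grip (a point): Centre of the lever's grip: level black round bar along the press's y, 28 mm thick, 110 mm long, its outer end (-y) free, its inner end on the 16 mm steel arm (arm's centre line 65 mm towards +y of this point). Centre 315 mm above the bench at home, 123 mm at the bottom. Can be pushed down from above, or pinched.
- lever_pivot (a point): Point on the axis of the lever's shaft, at (28, -152, 205) mm in the press's frame, in the plane in which the grip's centre moves: a circle of 210 mm about this point.
- stone (a joint): How far the domed glass stone (52 mm wide) has gone into its brass setting (60 mm wide) on the die: 0 to 0.0015 at the start, 0.007 m = fully seated. It holds where it is. The ram presses it in the last quarter of the lever's stroke.
- bolt (a joint): Travel of the locking bolt: 0 = shot home, its tip 10 mm deep in a notch of the carriage's front edge; grows as it is drawn to the press's front (-x); clear of the carriage from 0.011; 0.030 m = fully drawn, at its stop. Starts at 0 to 0.003. It rubs (2 N) and stays where it is left.
- bolt_knob (a point): Grip point of the bolt's upright black knob: 20 mm thick, from 39 to 81 mm above the bench (this point at 65 mm, on its axis); at (-110, 40) mm in the press's frame while the bolt is shot, at (-140, 40) when drawn. It runs between two guides 41 mm high.
- carriage (a joint): Travel of the die carriage along its rails to the press's left (+y): 0 = die under the ram, locked by the bolt; 0.110 m = fully out, at its stop. It rubs (about 2 N) and stays where it is left.
- carriage_handle (a point): Grip point of the carriage's upright black handle post: 22 mm thick, from 50 to 98 mm above the bench (this point at 80 mm, on its axis); at (0, 135) mm in the press's frame with the carriage in; travels with it. The carriage is a steel plate, 100 (x) by 205 (y) mm, top at 36 mm; rails beside it 40 mm high.
- die_centre (a point): Centre of the brooch setting's rim on the carriage, 61 mm above the bench; under the ram's axis with the carriage in. It travels with the carriage.
- tray: Bystander: flat wooden tray 120 by 150 by 18 mm left of the press. Origin: centre of its underside.
- brooch: Bystander: a finished brooch, 60 mm wide, in the tray.
- pliers: Bystander: pliers, 170 mm long, lying left of the press's front. Origin at the rivet.
- jar: Bystander: clear jar, 64 mm wide and 75 mm high, right of the press.
- tweezers: Bystander: tweezers, 160 mm long, lying in front of the press's foot, right of the bolt.
- rod_rest: Bystander: rod rest with a round cast foot 100 mm wide and two rollers on a stem, 141 mm high.
- paddle: Bystander: graphite paddle with a wooden handle, 220 mm long, lying on the bench.

How it is judged:
By the outcome, as a careful person would: the job done as asked, in the order asked, and still so for the second after the job is handed in, with the robot touching nothing.
It also fails if it takes over 72 s, if anything falls off the work surface, if the arm or the gripper's body presses on something with over 40 N, if the wrist force passes 120 N, or if a joint passes its speed limit or range.

ROBOT

A 7-joint arm with a two-finger parallel gripper is mounted at the origin on the work surface. World frame = base frame: x ahead of the robot, y to its left, z up, the work surface at z = 0. Lengths are in m, angles in degrees, forces in N, time in s.
With the tool pointing down it reaches from about 0.425 to 0.875 m from the base axis. Payload 4.7 kg.
Tool frame: the origin (TCP) lies where the fingers leave the gripper's body, on its centre line; the fingertips stand 70 mm ahead of it and the grasp point (between the pads) lies 51 mm ahead of it (env.tip_reach is the distance from the TCP to the fingertips, in m); z points along the fingers, x is the direction in which the jaws open and shut, and the axes are right-handed (so a half turn about z gives the same grasp; the last joint's range is limited). The gripper opens to 87 mm and grips with 3 to 60 N. Pads are 19 mm wide; open, the fingers measure 117 mm over their backs; the gripper's body (75 mm by 190 mm) begins 51 mm behind the grasp point.
Start: joints at [-63.192, 18.392, -4.016, 83.108, 1.295, 78.541, -3.26], TCP at [0.285, 0.584, 0.292] pointing down, gripper open.
Joint ranges: [-163.93, 163.93], [-17.29, 119.83], [-79.2, 71.16], [3.27, 140.29], [-89.18, 269.18], [5.43, 117.66], [-154.24, 154.24]. Speed limits (degrees/s): [147.25, 147.25, 180, 180, 180, 180, 180].

INTERFACE

Orientations are given as [roll, pitch, yaw] about the fixed x, y, z axes, in that order (R = Rz(yaw) Ry(pitch) Rx(roll)).
In Python, from cell import env, optics, order gives the robot as it stands.
- The arm moves only by the shell command python3 -m creep 'ROWS' [FORCE]. ROWS is JSON, a list of rows, each a list of 7 numbers: the shift along the tool's x, y, z in cm, then the turn, a rotation vector about the tool's x, y, z in rad, then the opening, from 0 (shut) to 1 (fully open). A call has 1 to 20 rows; each row shifts and turns the pose as measured when the row begins, along the tool's axes as they then stand; what a row does not reach is not made up. A row lasts 1/10 s, in which the tool goes at most 50 mm and 8.59 degrees, less where a joint would pass 70% of its speed; a pose out of reach is approached as far as the arm can. A call with a gripper value outside its range is refused whole. The fingers move at their own pace and stop on an object; FORCE is the grip in N (left out, the last holds). Time passes only in rows, so rows that do not move let the fingers close. It gives the time, the measured TCP pose, the force and the opening at its end, in the units of the state.
- env.get_obs(): the state, without advancing time (a new reading comes with each control period).
- optics.read_camera(name): name is "scene" or "top"; returns a dict with "frame" (384x512x3 uint8, blue, green, red), "z_map" (384x512 float32, m along the optical axis (not along the pixel's ray), 0 where there is no reading), "fx", "fy", "cx", "cy" (pixels), "distortion" ([k1, k2, p1, p2, k3] as OpenCV has them; the pictures are not rectified), "R" (3x3) and "t" (3): a world point X has camera coordinates R X + t. Camera axes: x right, y down, z forward; pixel columns grow to the right and rows downward; lengths in m; the calibration is good to about 2 mm. A picture is of the moment at which its call begins.
- order.sign_off(): hands the job in, once; it reports no verdict.
The state is a dict: "time_s": time; "qpos": joint angles; "joint_velocities": joint speeds; "effort": joint torques, N m; "tool_pos": TCP position; "tool_rot": TCP orientation; "force": force on the tool from outside, world axes, zero at the start; "wrist_torque": the same for the moment, N m; "grip_width": finger opening in m.
Only numpy, scipy, OpenCV 4.12 (cv2) and the standard library are available. Lean on these libraries where they do the work, as an engineer would, in place of code of your own. Each camera call takes 0.05 s, during which the arm holds its last target. There are 200 camera calls.

## Working session

There is one attempt and no reset: what is moved stays moved. The work goes in short steps, Python scripts to look and compute and a shell command to move; the robot and the scene stay as the last step left them, time stands still between calls to the robot, and variables do not carry over. Pictures are saved under pics/ and viewed, on a budget of 10 in all, crops included, one or two more only if the job needs it, and the job is handed in when it is done.

```bash
ls; mkdir -p pics; cat > h.py <<'E'
import numpy as np, cv2
from cell import env, optics
from scipy.spatial.transform import Rotation as Ro
def cam(n): return optics.read_camera(n)
def pts(c):
    z=c["z_map"]; h,w=z.shape
    K=np.array([[c["fx"],0,c["cx"]],[0,c["fy"],c["cy"]],[0,0,1]])
    u,v=np.meshgrid(np.arange(w),np.arange(h))
    n=cv2.undistortPoints(np.stack([u,v],-1).reshape(-1,1,2).astype(np.float64),K,np.array(c["distortion"],float)).reshape(h,w,2)
    P=np.concatenate([n*z[...,None],z[...,None]],-1)
    X=(P-np.array(c["t"]))@np.array(c["R"]); X[z<=0]=np.nan
    return X
def tool():
    o=env.get_obs(); return np.array(o["tool_pos"]),Ro.from_euler('xyz',o["tool_rot"],degrees=True).as_matrix(),o
E
python3 - <<'E'
from h import *
for n in("scene","top"):
    c=cam(n); cv2.imwrite(f"pics/{n}0.png",c["frame"]); np.savez(f"{n}0.npz",X=pts(c),f=c["frame"])
    print(n,-np.array(c["R"]).T@c["t"],c["fx"])
print(env.get_obs(), env.tip_reach)
E
```

```text
pics
scene [0.37075111 0.50035169 1.25115749] 368.27480369290083
top [ 0.2459572  -0.06384596  1.35711623] 421.3031150980135
{'time_s': 0.1, 'qpos': array([-63.1896671 ,  18.43274006,  -4.01787501,  83.16760761,
         1.29658329,  78.54278553,  -3.26020643]), 'joint_velocities': array([ 0.03096293, -0.18307662, -0.02685292, -0.14717768,  0.00476718,
       -0.05661943,  0.07252463]), 'effort': array([-3.92668971e-04, -4.92568231e+01, -4.05879216e-01, -3.13404679e+01,
       -6.41278666e-02,  3.94790818e-02,  5.83521114e-05]), 'tool_pos': array([0.28482149, 0.58384574, 0.29129729]), 'tool_rot': array([1.79993607e+02, 9.78000893e-02, 6.40015827e+01]), 'force': array([ 0.07173659, -0.12863544,  0.04099629]), 'wrist_torque': array([ 0.01304648, -0.0165598 , -0.01252869]), 'grip_width': 0.0869457434927896} 0.0697
```

View pics/scene0.png

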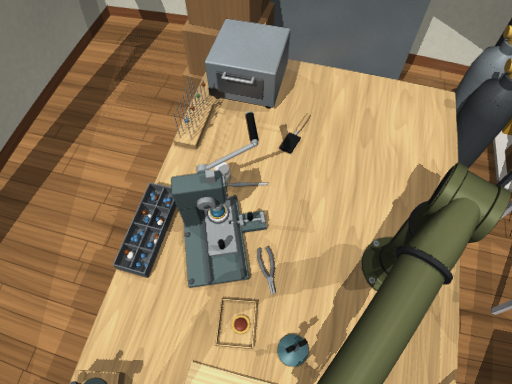

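View pics/top0.png

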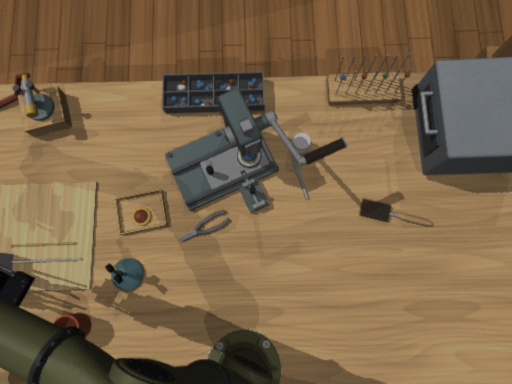

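The scene view shows the lever grip at (251,127), the bolt knob near (262,220) and the handle post at (222,243). The top view shows the grip at (325,150), the handle at about (210,170) and the knob at about (258,203). The arm is at the left, clear of the press.

```bash
python3 - <<'E'
from h import *
for n,rois in(("scene",{"grip":(240,105,264,150),"knob":(240,205,275,235),"handle":(212,232,232,256)}),("top",{"grip":(300,132,352,168),"knob":(240,180,275,212),"handle":(198,160,225,182)})):
    d=np.load(n+"0.npz");X=d["X"];f=d["f"]
    for k,(a,b,c,e) in rois.items():
        P=X[b:e,a:c].reshape(-1,3);g=f[b:e,a:c].reshape(-1,3).max(1)
        m=(g<50)&(P[:,2]>(.25 if k=="grip" else .05))
        Q=P[m]; 
        if len(Q)<3: print(n,k,len(Q),np.sort(g)[:10]);continue
        top=Q[Q[:,2]>np.nanpercentile(Q[:,2],97)-.006] 
        print(n,k,len(Q),"med",np.median(Q,0).round(4),"zmax",Q[:,2].max().round(4),"top",top.mean(0).round(4),len(top))
        if k=="grip":
            w,v=np.linalg.eigh(np.cov(Q[:,:2].T)); s=(Q[:,:2]-Q[:,:2].mean(0))@v[:,1]
            print(" dir",v[:,1],"ang",np.degrees(np.arctan2(v[1,1],v[0,1])),"ext",np.ptp(s), "mid",Q[:,:2].mean(0)+v[:,1]*(s.max()+s.min())/2)
    h=cv2.resize(f[80:330,100:330] if n=="scene" else f[60:230,150:370],None,fx=3,fy=3,interpolation=cv2.INTER_CUBIC)[:600]
    cv2.imwrite(f"pics/{n}0c.png",h)
    # press foot top plane at z 22mm: min area rect of carriage? head top z .28
    m=(abs(X[...,2]-.280)<.006)
    if n=="top": m[:,300:]=0
    q=X[m][:,:2].astype(np.float32); print("head",len(q),cv2.minAreaRect(q) if len(q) else 0)
E
```

```text
scene grip 191 med [ 0.5729 -0.23    0.3271] zmax 0.3335 top [ 0.5725 -0.2294  0.3283] 131
 dir [-0.38913763  0.92117962] ang 112.90085114619806 ext 0.10832484333316875 mid [ 0.57381349 -0.23209459]
scene knob 32 med [ 0.5319 -0.037   0.0738] zmax 0.0845 top [ 0.533  -0.039   0.0816] 15
scene handle 47 med [0.5957 0.0941 0.0928] zmax 0.1023 top [0.598  0.0907 0.0976] 21
head 931 ((0.010068535804748535, -0.3901481628417969), (1.6636165380477905, 0.5359677672386169), 44.36538314819336)
top grip 376 med [ 0.5695 -0.2296  0.3269] zmax 0.3338 top [ 0.5706 -0.2312  0.3279] 279
 dir [-0.39796297  0.91740148] ang 113.45089538893984 ext 0.10786012069038006 mid [ 0.57008609 -0.23278586]
top knob 37 med [ 0.53   -0.0412  0.0795] zmax 0.0846 top [ 0.5309 -0.041   0.082 ] 21
top handle 47 med [0.5922 0.0874 0.0957] zmax 0.1027 top [0.5968 0.0893 0.0987] 22
head 1288 ((0.39677590131759644, -0.05910105258226395), (0.7581836581230164, 0.19369134306907654), 0.7807835936546326)
```

View pics/top0c.png

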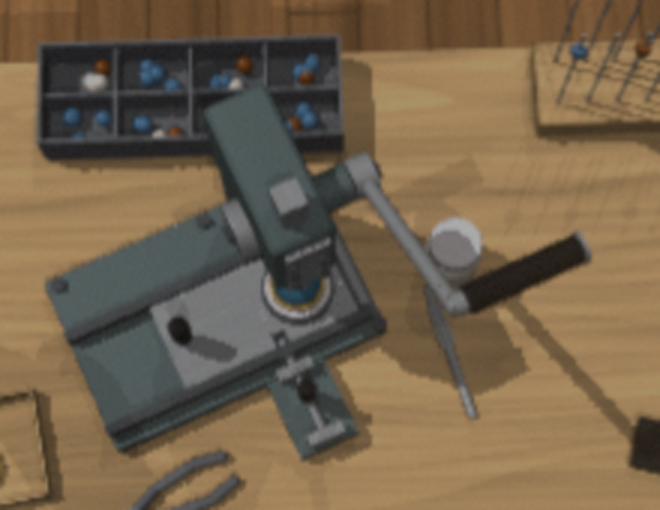

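Three points fit one press pose: yaw about 23.25° and origin (0.651, -0.034). The predicted knob position agrees to about 2 mm, with the bolt already drawn about 2 mm. I'll raise the tool and turn it so the jaws lie along the press x.

```bash
cat >> h.py <<'E'
a=np.radians(23.25); ex=np.array([np.cos(a),np.sin(a),0]); ey=np.array([-np.sin(a),np.cos(a),0]); O=np.array([.6507,-.0340,0])
def W(x,y,z): return O+(x*ex+y*ey)/1000+np.array([0,0,z/1000])
def P(w): d=w-O; return np.array([d@ex,d@ey,d[2]])*1000
def goal(x,y,z):  # grasp point in press mm -> shift in tool axes, cm
    p,R,o=tool(); g=p+R[:,2]*.051
    print("grasp@press",P(g).round(1),"shift cm",(R.T@(W(x,y,z)-g)*100).round(2),"rot",o["tool_rot"].round(1),"F",o["force"].round(1),"w",round(o["grip_width"],4),"t",o["time_s"])
E
python3 -m creep '[[0,0,-2.5,0,0,0.118,1],[0,0,-2.5,0,0,0.118,1],[0,0,-2.5,0,0,0.118,1],[0,0,-2.5,0,0,0.118,1],[0,0,-2.5,0,0,0.118,1],[0,0,-2.5,0,0,0.118,1]]' 25
python3 -c "
from h import *
goal(-151,-160,395)"
```

```text
time_s: 0.7
tool_pos: [0.2843, 0.5822, 0.4367]
tool_rot: [179.2, 0.8, 21.9]
force: [1.0, 0.3, 0.6]
grip_width: 0.0869
grasp@press [-94.2 710.2 385.7] shift cm [-3.59 87.13  0.31] rot [179.2   0.8  21.9] F [1.  0.3 0.6] w 0.0869 t 0.7
```

```bash
python3 -m creep '[[-0.2,4.5,0,0,0,-0.003,1],[-0.2,4.5,0,0,0,-0.003,1],[-0.2,4.5,0,0,0,-0.003,1],[-0.2,4.5,0,0,0,-0.003,1],[-0.2,4.5,0,0,0,-0.003,1],[-0.2,4.5,0,0,0,-0.003,1],[-0.2,4.5,0,0,0,-0.003,1],[-0.2,4.5,0,0,0,-0.003,1],[-0.2,4.5,0,0,0,-0.003,1],[-0.2,4.5,0,0,0,-0.003,1],[-0.2,4.5,0,0,0,0,1],[-0.2,4.5,0,0,0,0,1],[-0.2,4.5,0,0,0,0,1],[-0.2,4.5,0,0,0,0,1],[-0.2,4.5,0,0,0,0,1],[-0.2,4.5,0,0,0,0,1],[-0.2,4.5,0,0,0,0,1]]'
python3 -c "
from h import *
goal(-151,-160,395)"
```

```text
time_s: 2.4
tool_pos: [0.559, -0.1546, 0.4408]
tool_rot: [179.6, 0.9, 24.5]
force: [0.7, 0.3, 0.8]
grip_width: 0.0869
grasp@press [-132.6  -75.   389.8] shift cm [-2.03  8.46 -0.43] rot [179.6   0.9  24.5] F [0.7 0.3 0.8] w 0.0869 t 2.4
```

```bash
python3 -m creep '[[-0.7,4.2,0,0,0,0.01,1],[-0.7,4.2,0,0,0,0.01,1],[-0.6,0.2,0,0,0,0,1],[0,0,0,0,0,0,1]]'
python3 - <<'E'
from h import *
goal(-151,-160,315)
c=cam("scene");cv2.imwrite("pics/s1.png",cv2.resize(c["frame"][20:300,100:400],None,fx=2,fy=2))
E
```

```text
time_s: 2.8
tool_pos: [0.5756, -0.2513, 0.4379]
tool_rot: [179.5, 1.4, 22.7]
force: [-0.1, -0.1, -0.5]
grip_width: 0.087
grasp@press [-156.  -170.4  386.9] shift cm [ 0.66 -1.11  7.17] rot [179.5   1.4  22.7] F [-0.1 -0.1 -0.5] w 0.087 t 2.8
```

View pics/s1.png

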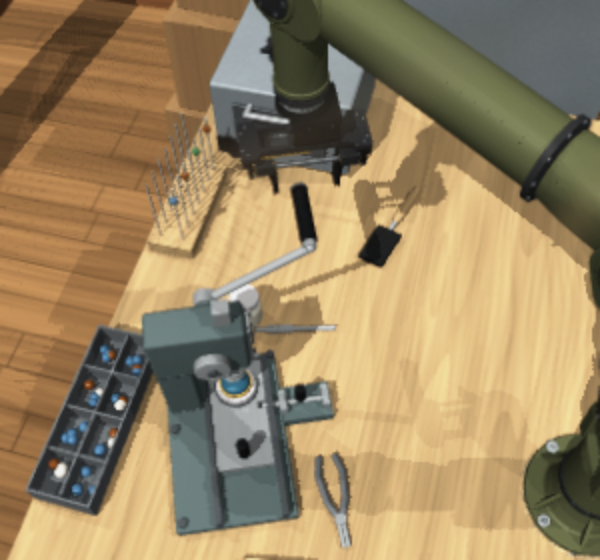

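The view shows the open jaws above and just beyond the black grip at (303,213), straddling it along the press x, with the wide side of the body along the jaw axis. Now I descend and close on the grip.

```bash
python3 -m creep '[[0.3,-0.5,1,0,0,0,1],[0.3,-0.5,2,0,0,0,1],[0,0,2,0,0,0,1],[0,0,1.5,0,0,0,1],[0,0,0.6,0,0,0,1]]'
python3 -c "
from h import *
goal(-151,-160,315)"
```

```text
time_s: 3.35
tool_pos: [0.5784, -0.2277, 0.3635]
tool_rot: [179.8, 0.9, 23.7]
force: [-1.3, 0.6, 1.2]
grip_width: 0.0872
grasp@press [-143.7 -149.6  312.5] shift cm [-0.74  1.04 -0.23] rot [179.8   0.9  23.7] F [-1.3  0.6  1.2] w 0.0872 t 3.35
```

```bash
python3 -m creep '[[-0.5,0.8,-0.2,0,0,0,1],[0,0,0,0,0,0,1]]'
python3 -c "
from h import *
goal(-151,-160,315)"
```

```text
time_s: 3.55
tool_pos: [0.5773, -0.234, 0.3652]
tool_rot: [179.9, 0.9, 24.0]
force: [0.1, -0.1, 0.5]
grip_width: 0.087
grasp@press [-147.2 -154.8  314.3] shift cm [-0.39  0.51 -0.07] rot [179.9   0.9  24. ] F [ 0.1 -0.1  0.5] w 0.087 t 3.55
```

```bash
python3 -m creep '[[-0.4,0.3,0,0,0,0.01,0.5],[0,0,0,0,0,0,0.2],[0,0,0,0,0,0,0.2],[0,0,0,0,0,0,0.2],[0,0,0,0,0,0,0.2],[0,0,0,0,0,0,0.2]]' 25
python3 -c "
from h import *
goal(-151,-160,315)"
```

```text
time_s: 4.15
tool_pos: [0.5754, -0.2396, 0.3682]
tool_rot: [179.8, 0.7, 23.3]
force: [-0.5, 0.3, -0.3]
grip_width: 0.0469
grasp@press [-151.  -159.4  317.2] shift cm [0.   0.06 0.22] rot [179.8   0.7  23.3] F [-0.5  0.3 -0.3] w 0.0469 t 4.15
```

```bash
python3 -m creep '[[0,0,0.2,0,0,0,0.1],[0,0,0,0,0,0,0.1],[0,0,0,0,0,0,0.1],[0,0,0,0,0,0,0.1],[0,0,0,0,0,0,0.1]]' 25
python3 -c "
from h import *
goal(-151,-152,315)"
```

```text
time_s: 4.65
tool_pos: [0.5762, -0.2391, 0.3661]
tool_rot: [179.7, 0.6, 23.4]
force: [0.4, -0.4, 0.6]
grip_width: 0.0273
grasp@press [-149.9 -159.3  315.1] shift cm [-0.1  -0.73  0.  ] rot [179.7   0.6  23.4] F [ 0.4 -0.4  0.6] w 0.0273 t 4.65
```

The grip is held (width 27.3 mm). Starting the pull down along the arc.

```bash
python3 -m creep '[[-0.29,0,0.52,0,0,0,0.1],[-0.29,0,0.52,0,0,0,0.1],[-0.29,0,0.52,0,0,0,0.1],[-0.28,0,0.52,0,0,0,0.1],[-0.27,0,0.53,0,0,0,0.1],[-0.24,0,0.55,0,0,0,0.1],[-0.22,0,0.55,0,0,0,0.1],[-0.2,0,0.57,0,0,0,0.1]]' 30
cat >> h.py <<'E'
def lev():
    goal(-165.4,-152,123); p,R,o=tool(); g=P(p+R[:,2]*.051)
    d=g-np.array([28,-152,205]); print("lever rad %.3f radius %.1f"%(.55-np.arctan2(d[2],-d[0]),np.hypot(d[0],d[2])))
E
python3 -c "
from h import *
lev()"
```

```text
time_s: 5.45
tool_pos: [0.5607, -0.2456, 0.3334]
tool_rot: [179.6, -0.8, 23.6]
force: [-1.4, 1.1, 7.1]
grip_width: 0.0269
grasp@press [-165.5 -159.3  282.4] shift cm [-0.22 -0.85 15.93] rot [179.6  -0.8  23.6] F [-1.4  1.1  7.1] w 0.0269 t 5.45
lever rad 0.169 radius 208.4
```

```bash
python3 -m creep '[[-0.32,0,0.75,0,0,0,0.1],[-0.3,0,0.75,0,0,0,0.1],[-0.27,0,0.76,0,0,0,0.1],[-0.24,0,0.77,0,0,0,0.1],[-0.21,0,0.78,0,0,0,0.1],[-0.18,0,0.78,0,0,0,0.1],[-0.14,0,0.8,0,0,0,0.1],[-0.11,0,0.8,0,0,0,0.1],[-0.08,0,0.8,0,0,0,0.1],[-0.04,0,0.8,0,0,0,0.1]]'
python3 -c "
from h import *
lev()"
```

```text
time_s: 6.45
tool_pos: [0.5462, -0.252, 0.2667]
tool_rot: [179.7, -2.3, 23.5]
force: [-3.4, 1.6, 6.8]
grip_width: 0.0269
grasp@press [-180.  -159.4  215.7] shift cm [ 1.1  -0.78  9.32] rot [179.7  -2.3  23.5] F [-3.4  1.6  6.8] w 0.0269 t 6.45
lever rad 0.498 radius 208.3
```

```bash
python3 -m creep '[[-0.02,0,0.8,0,0,0,0.1],[0,0,0.8,0,0,0,0.1],[0.04,0,0.8,0,0,0,0.1],[0.07,0,0.8,0,0,0,0.1],[0.1,0,0.8,0,0,0,0.1],[0.13,0,0.79,0,0,0,0.1],[0.16,0,0.78,0,0,0,0.1],[0.19,0,0.77,0,0,0,0.1],[0.22,0,0.77,0,0,0,0.1],[0.24,0,0.76,0,0,0,0.1]]'
python3 -c "
from h import *
lev()"
```

```text
time_s: 7.45
tool_pos: [0.5513, -0.2505, 0.1973]
tool_rot: [-179.7, -2.3, 23.1]
force: [-5.9, 1.1, 11.9]
grip_width: 0.0255
grasp@press [-174.7 -159.4  146.3] shift cm [ 0.83 -0.73  2.37] rot [-179.7   -2.3   23.1] F [-5.9  1.1 11.9] w 0.0255 t 7.45
lever rad 0.832 radius 211.0
```

```bash
python3 -m creep '[[0.28,0,0.75,0,0,0,0.1],[0.28,0,0.74,0,0,0,0.1],[0.3,0,0.73,0,0,0,0.1],[0.3,0,0.72,0,0,0,0.1],[0.3,0,0.7,0,0,0,0.1]]' 40
python3 -c "
from h import *
lev()"
```

```text
time_s: 7.95
tool_pos: [0.5593, -0.2476, 0.1689]
tool_rot: [-179.1, -2.1, 22.7]
force: [-7.4, 2.5, 13.9]
grip_width: 0.0256
grasp@press [-166.4 -159.4  117.9] shift cm [ 0.11 -0.75 -0.49] rot [-179.1   -2.1   22.7] F [-7.4  2.5 13.9] w 0.0256 t 7.95
lever rad 0.971 radius 213.0
```

```bash
python3 -m creep '[[0.25,0,0.8,0,0,0,0.1],[0.25,0,0.8,0,0,0,0.1]]' 45
python3 - <<'E'
from h import *
lev()
c=cam("scene");cv2.imwrite("pics/s2.png",cv2.resize(c["frame"][60:260,150:350],None,fx=3,fy=3))
X=pts(c);np.save("s2.npy",X)
E
```

```text
time_s: 8.15
tool_pos: [0.5623, -0.2467, 0.1606]
tool_rot: [-178.8, -2.2, 22.7]
force: [-25.8, 9.2, 58.7]
grip_width: 0.0255
grasp@press [-163.3 -159.4  109.7] shift cm [-0.17 -0.77 -1.32] rot [-178.8   -2.2   22.7] F [-25.8   9.2  58.7] w 0.0255 t 8.15
lever rad 1.012 radius 213.7
```

View pics/s2.png

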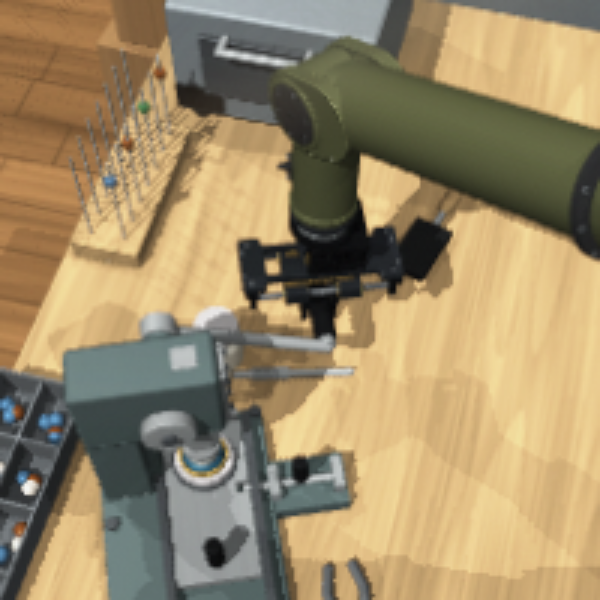

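The arm stays in line with the lever and the ram is down on the stone at (205,455). Reaction force jumped to about 60 N with only compliance motion, so the lever is at its bottom stop. Now I ease back up.

```bash
python3 -m creep '[[-0.08,0,-0.15,0,0,0,0.1],[-0.08,0,-0.2,0,0,0,0.1],[-0.09,0,-0.2,0,0,0,0.1],[-0.09,0,-0.2,0,0,0,0.1],[-0.08,0,-0.2,0,0,0,0.1],[-0.08,0,-0.2,0,0,0,0.1]]' 45
python3 -c "
from h import *
lev()"
```

```text
time_s: 8.8
tool_pos: [0.556, -0.2494, 0.1793]
tool_rot: [-178.6, -2.2, 22.8]
force: [1.6, 0.9, 3.9]
grip_width: 0.0253
grasp@press [-170.  -159.3  128.4] shift cm [ 0.43 -0.72  0.57] rot [-178.6   -2.2   22.8] F [1.6 0.9 3.9] w 0.0253 t 8.8
lever rad 0.919 radius 212.3
```

```bash
python3 -m creep '[[-0.08,0,-0.24,0,0,0,0.1],[-0.08,0,-0.24,0,0,0,0.1],[-0.07,0,-0.24,0,0,0,0.1],[-0.07,0,-0.25,0,0,0,0.1],[-0.06,0,-0.25,0,0,0,0.1],[-0.06,0,-0.25,0,0,0,0.1],[-0.05,0,-0.25,0,0,0,0.1],[-0.05,0,-0.25,0,0,0,0.1],[-0.04,0,-0.25,0,0,0,0.1],[-0.03,0,-0.25,0,0,0,0.1],[-0.02,0,-0.25,0,0,0,0.1],[-0.02,0,-0.25,0,0,0,0.1]]'
python3 -c "
from h import *
lev()"
```

```text
time_s: 10.0
tool_pos: [0.5492, -0.2526, 0.2101]
tool_rot: [-178.6, -2.2, 22.9]
force: [2.0, 0.4, 2.0]
grip_width: 0.0259
grasp@press [-177.6 -159.6  159.1] shift cm [ 1.07 -0.68  3.67] rot [-178.6   -2.2   22.9] F [2.  0.4 2. ] w 0.0259 t 10.0
lever rad 0.770 radius 210.6
```

```bash
python3 -m creep '[[-0.02,0,-0.3,0,0,0,0.1],[-0.02,0,-0.3,0,0,0,0.1],[-0.01,0,-0.3,0,0,0,0.1],[-0.01,0,-0.3,0,0,0,0.1],[0,0,-0.3,0,0,0,0.1],[0,0,-0.3,0,0,0,0.1],[0.01,0,-0.3,0,0,0,0.1],[0.02,0,-0.3,0,0,0,0.1],[0.02,0,-0.3,0,0,0,0.1],[0.03,0,-0.3,0,0,0,0.1],[0.03,0,-0.3,0,0,0,0.1],[0.04,0,-0.3,0,0,0,0.1],[0.05,0,-0.3,0,0,0,0.1],[0.05,0,-0.3,0,0,0,0.1],[0.06,0,-0.3,0,0,0,0.1]]' 28
python3 -c "
from h import *
lev()"
```

```text
time_s: 11.5
tool_pos: [0.5474, -0.2542, 0.2578]
tool_rot: [-178.4, -1.9, 22.8]
force: [-1.5, 1.2, 1.8]
grip_width: 0.0256
grasp@press [-180.2 -160.1  206.9] shift cm [ 1.2  -0.58  8.45] rot [-178.4   -1.9   22.8] F [-1.5  1.2  1.8] w 0.0256 t 11.5
lever rad 0.541 radius 208.2
```

```bash
python3 -m creep '[[0.02,0,-0.32,0,0,0,0.1],[0.03,0,-0.32,0,0,0,0.1],[0.03,0,-0.32,0,0,0,0.1],[0.04,0,-0.32,0,0,0,0.1],[0.04,0,-0.32,0,0,0,0.1],[0.05,0,-0.32,0,0,0,0.1],[0.05,0,-0.32,0,0,0,0.1],[0.06,0,-0.32,0,0,0,0.1],[0.06,0,-0.31,0,0,0,0.1],[0.07,0,-0.31,0,0,0,0.1],[0.07,0,-0.31,0,0,0,0.1],[0.08,0,-0.31,0,0,0,0.1],[0.08,0,-0.31,0,0,0,0.1],[0.09,0,-0.31,0,0,0,0.1],[0.09,0,-0.31,0,0,0,0.1]]' 28
python3 -c "
from h import *
lev()"
```

```text
time_s: 13.0
tool_pos: [0.5562, -0.251, 0.3089]
tool_rot: [-178.4, -2.0, 22.9]
force: [2.0, 1.1, -0.7]
grip_width: 0.0255
grasp@press [-170.7 -160.6  257.9] shift cm [ 0.05 -0.48 13.52] rot [-178.4   -2.    22.9] F [ 2.   1.1 -0.7] w 0.0255 t 13.0
lever rad 0.290 radius 205.6
```

```bash
python3 -m creep '[[0.08,0,-0.28,0,0,0,0.1],[0.08,0,-0.28,0,0,0,0.1],[0.09,0,-0.28,0,0,0,0.1],[0.1,0,-0.28,0,0,0,0.1],[0.1,0,-0.28,0,0,0,0.1],[0.11,0,-0.28,0,0,0,0.1],[0.12,0,-0.27,0,0,0,0.1],[0.12,0,-0.27,0,0,0,0.1],[0.12,0,-0.27,0,0,0,0.1],[0.13,0,-0.26,0,0,0,0.1]]' 18
python3 -c "
from h import *
lev()"
```

```text
time_s: 14.0
tool_pos: [0.5676, -0.2464, 0.3393]
tool_rot: [-178.4, -2.2, 22.9]
force: [2.2, 1.8, 0.3]
grip_width: 0.0257
grasp@press [-158.2 -160.9  288.3] shift cm [-1.36 -0.42 16.51] rot [-178.4   -2.2   22.9] F [2.2 1.8 0.3] w 0.0257 t 14.0
lever rad 0.129 radius 204.0
```

```bash
python3 -m creep '[[0.12,0,-0.22,0,0,0,0.1],[0.12,0,-0.22,0,0,0,0.1],[0.12,0,-0.22,0,0,0,0.1],[0.12,0,-0.22,0,0,0,0.1],[0.12,0,-0.2,0,0,0,0.1],[0.12,0,-0.2,0,0,0,0.1],[0.12,0,-0.2,0,0,0,0.1]]' 18
python3 -c "
from h import *
lev()"
```

```text
time_s: 14.7
tool_pos: [0.5757, -0.2431, 0.355]
tool_rot: [-178.3, -2.1, 23.0]
force: [2.7, 1.0, -1.4]
grip_width: 0.0257
grasp@press [-149.6 -161.1  304. ] shift cm [-2.26 -0.37 18.05] rot [-178.3   -2.1   23. ] F [ 2.7  1.  -1.4] w 0.0257 t 14.7
lever rad 0.041 radius 203.3
```

```bash
python3 -m creep '[[0.12,0,-0.2,0,0,0,0.1],[0.12,0,-0.2,0,0,0,0.1],[0.12,0,-0.2,0,0,0,0.1],[0.12,0,-0.2,0,0,0,0.1]]' 18
python3 -c "
from h import *
lev()"
```

```text
time_s: 15.1
tool_pos: [0.5766, -0.2429, 0.3557]
tool_rot: [-178.0, -1.4, 22.7]
force: [0.4, -1.3, -16.9]
grip_width: 0.0261
grasp@press [-149.3 -160.9  304.8] shift cm [-2.05 -0.25 18.16] rot [-178.    -1.4   22.7] F [  0.4  -1.3 -16.9] w 0.0261 t 15.1
lever rad 0.037 radius 203.5
```

The lever stalls against its upper stop (17 N upward pull, no motion). I'll check by camera before letting go.

```bash
python3 -m creep '[[0,0,0,0,0,0,0.1]]' 10
python3 - <<'E'
from h import *
lev()
c=cam("scene");f=c["frame"];X=pts(c);np.save("s3.npy",X)
cv2.imwrite("pics/s3.png",np.hstack([cv2.resize(f[100:200,180:300],None,fx=3,fy=3),cv2.resize(np.load("scene0.npz")["f"][100:200,180:300],None,fx=3,fy=3)]))
# arm end joint: light-grey points high near the inner end
for n,Y in(("now",X),("before",np.load("scene0.npz")["X"])):
    d=Y-O; px=d@ex*1000; py=d@ey*1000; z=Y[...,2]*1000
    m=(py>-97)&(py<-77)&(px<0)&(px>-140)&(z>180)
    k=np.polyfit(px[m],z[m],1); print(n,m.sum(),"slope rad",np.arctan(-k[0]),"z at -100",np.polyval(k,-100))
E
```

```text
time_s: 15.2
tool_pos: [0.5764, -0.243, 0.3554]
tool_rot: [-178.0, -1.3, 22.7]
force: [0.1, 1.5, -6.7]
grip_width: 0.0258
grasp@press [-149.6 -160.9  304.5] shift cm [-2.01 -0.24 18.12] rot [-178.    -1.3   22.7] F [ 0.1  1.5 -6.7] w 0.0258 t 15.2
lever rad 0.039 radius 203.5
now 235 slope rad 0.5527135999535434 z at -100 291.30339321761505
before 237 slope rad 0.5514950131147939 z at -100 291.2016711349383
```

View pics/s3.png

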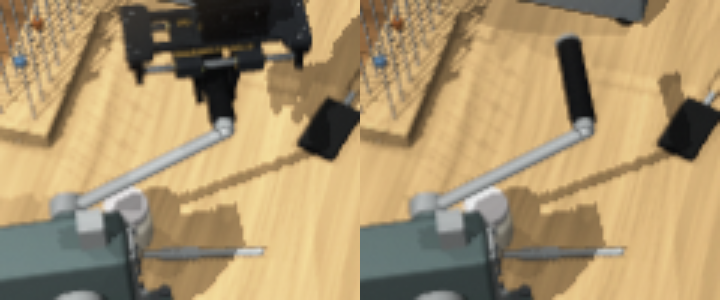

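The lever arm has the same slope as before (0.552 vs 0.551 rad) and the same place in the picture, with its end at (225,128), so it is fully home. Release and lift.

```bash
python3 -m creep '[[0,0,0.05,0,0,0,0.1],[0,0,0,0,0,0,0.6],[0,0,0,0,0,0,0.8],[0,0,0,0,0,0,0.9],[0,0,0,0,0,0,0.9],[0,0,0,0,0,0,0.9],[0,0,-1,0,0,0,0.9],[0,0,-2.5,0,0,0,0.9],[0,0,-3,0,0,0,0.9],[0,0,-2,0,0,0,0.9]]' 20
python3 -c "
from h import *
goal(-112,40,390)"
```

```text
time_s: 16.25
tool_pos: [0.5758, -0.2474, 0.4518]
tool_rot: [-178.3, -1.9, 22.7]
force: [-0.6, -0.7, 0.4]
grip_width: 0.0779
grasp@press [-151.4 -165.1  400.8] shift cm [  3.7 -20.5   1.8] rot [-178.3   -1.9   22.7] F [-0.6 -0.7  0.4] w 0.0779 t 16.25
```

```bash
python3 -c "
from h import *
print(env.get_obs()['qpos'].round(1))
p,R,o=tool()
for y in(113.25,-66.75):
  Rt=Ro.from_euler('xyz',[180,0,y],degrees=True).as_matrix(); print(y,Ro.from_matrix(R.T@Rt).as_rotvec().round(3))"
```

```text
[-12.6  17.4  46.5  71.9 -15.1  96.   53.8]
113.25 [ 0.004 -0.049 -1.58 ]
-66.75 [-0.049 -0.004  1.561]
```

```bash
python3 -m creep '[[0,0,0,0,-0.004,-0.132,0.9],[0,0,0,0,-0.004,-0.132,0.9],[0,0,0,0,-0.004,-0.132,0.9],[0,0,0,0,-0.004,-0.132,0.9],[0,0,0,0,-0.004,-0.132,0.9],[0,0,0,0,-0.004,-0.132,0.9],[0,0,0,0,-0.004,-0.132,0.9],[0,0,0,0,-0.004,-0.132,0.9],[0,0,0,0,-0.004,-0.132,0.9],[0,0,0,0,-0.004,-0.132,0.9],[0,0,0,0,-0.004,-0.132,0.9],[0,0,0,0,-0.004,-0.132,0.9],[0,0,0,0,0,0,0.9]]'
python3 -c "
from h import *
goal(-118,40,390)
p,R,o=tool()
print(Ro.from_matrix(R.T@Ro.from_euler('xyz',[180,0,113.25],degrees=True).as_matrix()).as_rotvec().round(3))"
```

```text
time_s: 17.55
tool_pos: [0.5761, -0.2502, 0.4687]
tool_rot: [179.2, 1.1, 117.1]
force: [0.3, -0.4, -0.2]
grip_width: 0.0782
grasp@press [-153.1 -170.   417.7] shift cm [20.77  4.87  2.46] rot [179.2   1.1 117.1] F [ 0.3 -0.4 -0.2] w 0.0782 t 17.55
[0.015 0.018 0.067]
```

```bash
python3 -m creep '[[4,0.9,0,0.004,0.004,0.017,0.9],[4,0.9,0,0.004,0.004,0.017,0.9],[4,0.9,0,0.004,0.004,0.017,0.9],[4,0.9,0,0.003,0.004,0.016,0.9],[3,0.7,0,0,0,0,0.9],[0,0,0,0,0,0,0.9],[0,0,0,0,0,0,0.9]]'
python3 -c "
from h import *
goal(-112,40,120)
p,R,o=tool()
print(Ro.from_matrix(R.T@Ro.from_euler('xyz',[180,0,113.25],degrees=True).as_matrix()).as_rotvec().round(3))"
```

```text
time_s: 18.25
tool_pos: [0.5337, -0.0553, 0.4693]
tool_rot: [179.9, 0.2, 111.4]
force: [0.2, 0.2, -0.6]
grip_width: 0.0782
grasp@press [-115.9   26.4  418.3] shift cm [ 1.46  0.3  29.82] rot [179.9   0.2 111.4] F [ 0.2  0.2 -0.6] w 0.0782 t 18.25
[ 0.001  0.003 -0.032]
```

```bash
python3 -m creep '[[0.5,0.1,3,0,0,-0.015,0.9],[0.5,0.1,4,0,0,-0.015,0.9],[0.3,0,4,0,0,0,0.9],[0,0,4,0,0,0,0.9],[0,0,4,0,0,0,0.9],[0,0,4,0,0,0,0.9],[0,0,3,0,0,0,0.9],[0,0,1,0,0,0,0.9],[0,0,0,0,0,0,0.9]]'
python3 -c "
from h import *
goal(-112,40,66)
p,R,o=tool()
print(Ro.from_matrix(R.T@Ro.from_euler('xyz',[180,0,113.25],degrees=True).as_matrix()).as_rotvec().round(3))"
```

```text
time_s: 19.15
tool_pos: [0.5352, -0.0579, 0.1948]
tool_rot: [179.5, 0.6, 111.0]
force: [0.1, 1.1, 0.6]
grip_width: 0.0786
grasp@press [-115.1   23.1  143.8] shift cm [1.78 0.17 7.77] rot [179.5   0.6 111. ] F [0.1 1.1 0.6] w 0.0786 t 19.15
[ 0.009  0.01  -0.039]
```

```bash
python3 -m creep '[[1,0.1,0,0.004,0.005,-0.02,0.9],[0.7,0.1,0.5,0.004,0.005,-0.015,0.9],[0,0,2,0,0,0,0.9],[0,0,2,0,0,0,0.9],[0,0,1.5,0,0,0,0.9],[0,0,0.5,0,0,0,0.9],[0,0,0,0,0,0,0.9]]'
python3 -c "
from h import *
goal(-112,40,67)"
```

```text
time_s: 19.85
tool_pos: [0.5385, -0.0372, 0.1383]
tool_rot: [178.9, 0.2, 113.4]
force: [-0.1, 0.7, 0.3]
grip_width: 0.0782
grasp@press [-103.4   41.2   87.3] shift cm [-0.11 -0.9   2.02] rot [178.9   0.2 113.4] F [-0.1  0.7  0.3] w 0.0782 t 19.85
```

```bash
python3 -m creep '[[0,-0.8,0.4,0,0,0,0.9],[0,-0.1,0.8,0,0,0,0.9],[0,0,0.6,0,0,0,0.9],[0,0,0.1,0,0,0,0.9],[0,0,0,0,0,0,0.9]]'
python3 -c "
from h import *
goal(-112,40,67)"
```

```text
time_s: 20.35
tool_pos: [0.5317, -0.0406, 0.1208]
tool_rot: [178.6, 0.3, 113.4]
force: [-0.4, -0.2, 0.3]
grip_width: 0.0784
grasp@press [-110.7   40.7   69.8] shift cm [-0.07 -0.14  0.28] rot [178.6   0.3 113.4] F [-0.4 -0.2  0.3] w 0.0784 t 20.35
```

```bash
python3 -m creep '[[0,-0.1,0.3,0,0,0,0.5],[0,0,0,0,0,0,0.1],[0,0,0,0,0,0,0],[0,0,0,0,0,0,0],[0,0,0,0,0,0,0],[0,0,0,0,0,0,0],[0,0,0,0,0,0,0],[0,0,0,0,0,0,0],[0,0,0,0,0,0,0],[0,0,0,0,0,0,0]]' 25
python3 -c "
from h import *
goal(-140,40,67)"
```

```text
time_s: 21.35
tool_pos: [0.5318, -0.0419, 0.1181]
tool_rot: [178.5, 0.4, 113.4]
force: [0.1, -0.2, -0.5]
grip_width: 0.0193
grasp@press [-111.    39.3   67.1] shift cm [ 0.07 -2.89 -0.06] rot [178.5   0.4 113.4] F [ 0.1 -0.2 -0.5] w 0.0193 t 21.35
```

The knob is gripped (19.3 mm). Drawing it to the front until it stalls.

```bash
python3 -m creep '[[0,-0.4,0,0,0,0,0],[0,-0.4,0,0,0,0,0],[0,-0.4,0,0,0,0,0],[0,-0.4,0,0,0,0,0],[0,-0.4,0,0,0,0,0],[0,-0.4,0,0,0,0,0],[0,-0.4,0,0,0,0,0],[0,-0.4,0,0,0,0,0],[0,-0.4,0,0,0,0,0]]' 25
python3 -c "
from h import *
goal(-140,40,67)"
```

```text
time_s: 22.25
tool_pos: [0.5046, -0.0532, 0.1184]
tool_rot: [177.3, 0.7, 113.5]
force: [15.1, 2.7, -15.6]
grip_width: 0.0193
grasp@press [-139.4   39.4   67.4] shift cm [ 0.06 -0.06  0.04] rot [177.3   0.7 113.5] F [ 15.1   2.7 -15.6] w 0.0193 t 22.25
```

```bash
python3 -m creep '[[0,-0.4,0,0,0,0,0],[0,-0.4,0.1,0,0,0,0]]' 25
python3 -c "
from h import *
goal(-140,40,67)"
python3 -m creep '[[0,0,0,0,0,0,0],[0,0,0,0,0,0,0.4],[0,0,0,0,0,0,0.6],[0,0,0,0,0,0,0.6],[0,0,0,0,0,0,0.6],[0,0,0,0,0,0,0.6],[0,0,-1,0,0,0,0.6],[0,0,-2,0,0,0,0.6],[0,0,-3,0,0,0,0.6],[0,0,-3,0,0,0,0.6],[0,0,-1,0,0,0,0.6],[0,0,0,0,0,0,0.6]]'
python3 - <<'E'
from h import *
goal(0,135,160)
print(env.get_obs()['qpos'].round(1))
c=cam("scene");f=c["frame"];X=pts(c);np.save("s3.npy",X)
cv2.imwrite("pics/s4.png",cv2.resize(f[150:310,150:310],None,fx=3.5,fy=3.5))
E
```

```text
time_s: 22.45
tool_pos: [0.5034, -0.0535, 0.118]
tool_rot: [176.3, 1.0, 113.6]
force: [9.8, 3.8, -0.5]
grip_width: 0.0191
grasp@press [-139.7   39.4   67.1] shift cm [ 0.06 -0.03  0.01] rot [176.3   1.  113.6] F [ 9.8  3.8 -0.5] w 0.0191 t 22.45
time_s: 23.65
tool_pos: [0.4935, -0.0551, 0.2225]
tool_rot: [176.7, 0.8, 113.5]
force: [-1.1, -0.3, 0.2]
grip_width: 0.0522
grasp@press [-149.8   42.   171.6] shift cm [ 9.24 14.94  1.89] rot [176.7   0.8 113.5] F [-1.1 -0.3  0.2] w 0.0522 t 23.65
[-20.6  -0.2  24.5 112.7  -0.8  64.2 117.8]
```

View pics/s4.png

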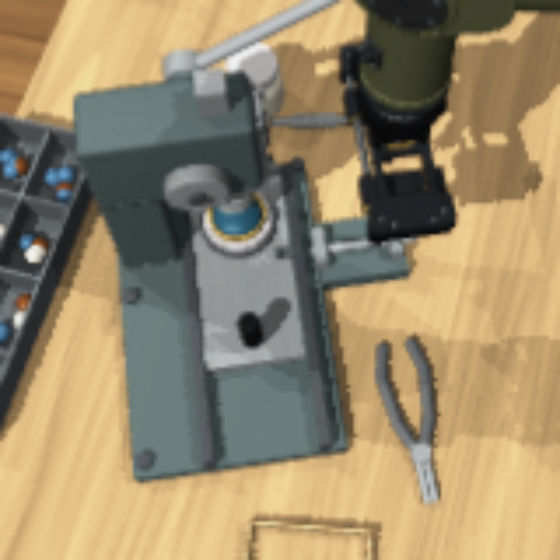

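The view shows the bolt rod drawn out at (350,243) with the gripper above the front tongue, the brooch under the ram at (237,225) and the handle at (250,328). The bolt stopped at -139.7, which matches fully drawn (-140). Next I move sideways and then turn for the handle.

```bash
python3 -m creep '[[3,0,-0.5,0,0,0,0.7],[3,0,-0.5,0,0,0,0.7],[3,0,-0.5,0,0,0,0.7],[0,0,0,0,0,0.13,0.7],[0,0,0,0,0,0.13,0.7],[0,0,0,0,0,0.13,0.7],[0,0,0,0,0,0.13,0.7],[0,0,0,0,0,0.13,0.7],[0,0,0,0,0,0.13,0.7],[0,0,0,0,0,0.13,0.7],[0,0,0,0,0,0.13,0.7],[0,0,0,0,0,0.13,0.7],[0,0,0,0,0,0.13,0.7],[0,0,0,0,0,0.13,0.7],[0,0,0,0,0,0.13,0.7],[0,0,0,0,0,0,0.7]]'
python3 -c "
from h import *
goal(0,135,130)
p,R,o=tool()
print(Ro.from_matrix(R.T@Ro.from_euler('xyz',[180,0,23.25],degrees=True).as_matrix()).as_rotvec().round(3))"
```

```text
time_s: 25.3
tool_pos: [0.4423, 0.0296, 0.2098]
tool_rot: [179.7, -0.8, 20.5]
force: [-0.5, 0.1, 0.1]
grip_width: 0.0613
grasp@press [-165.7  140.4  158.8] shift cm [16.54 -0.26  3.1 ] rot [179.7  -0.8  20.5] F [-0.5  0.1  0.1] w 0.0613 t 25.3
[ 0.005 -0.013 -0.047]
```

```bash
python3 -m creep '[[3.5,0,0,0,-0.004,-0.016,0.8],[3.5,0,0,0,-0.004,-0.016,0.8],[3.5,0,0,0,-0.004,-0.015,0.8],[3,0,0,0,0,0,0.8],[2,0,0,0,0,0,0.8],[0,0,0,0,0,0,0.8],[0,0,0,0,0,0,0.8]]'
python3 -c "
from h import *
goal(0,135,78)
p,R,o=tool()
print(Ro.from_matrix(R.T@Ro.from_euler('xyz',[180,0,23.25],degrees=True).as_matrix()).as_rotvec().round(3))"
```

```text
time_s: 26.0
tool_pos: [0.5858, 0.0896, 0.1999]
tool_rot: [179.9, 0.9, 24.6]
force: [-0.7, -0.5, -0.4]
grip_width: 0.0694
grasp@press [-11.6 139.  148.9] shift cm [1.25 0.42 7.08] rot [179.9   0.9  24.6] F [-0.7 -0.5 -0.4] w 0.0694 t 26.0
[0.002 0.015 0.024]
```

```bash
python3 -m creep '[[0.8,0.2,1,0,0.007,0.01,0.8],[0.3,0.1,2,0,0.007,0.01,0.8],[0.1,0.1,1.5,0,0,0,0.8],[0,0,1.3,0,0,0,0.8],[0,0,0.5,0,0,0,0.8],[0,0,0,0,0,0,0.8]]'
python3 -c "
from h import *
goal(0,135,78)"
```

```text
time_s: 26.6
tool_pos: [0.5954, 0.0881, 0.1314]
tool_rot: [179.9, 0.2, 23.4]
force: [0.5, -0.1, 1.2]
grip_width: 0.0696
grasp@press [ -2.7 133.9  80.4] shift cm [ 0.27 -0.11  0.24] rot [179.9   0.2  23.4] F [ 0.5 -0.1  1.2] w 0.0696 t 26.6
```

```bash
python3 -m creep '[[0.2,-0.1,0.1,0,0,0,0.4],[0,0,0,0,0,0,0.1],[0,0,0,0,0,0,0],[0,0,0,0,0,0,0],[0,0,0,0,0,0,0],[0,0,0,0,0,0,0],[0,0,0,0,0,0,0],[0,0,0,0,0,0,0],[0,0,0,0,0,0,0]]' 25
python3 -c "
from h import *
goal(0,245,78)"
```

```text
time_s: 27.5
tool_pos: [0.5983, 0.0903, 0.1333]
tool_rot: [179.9, -0.1, 23.5]
force: [0.6, -0.3, 0.7]
grip_width: 0.0213
grasp@press [  1.  134.8  82.3] shift cm [ -0.06 -11.02   0.41] rot [ 1.799e+02 -1.000e-01  2.350e+01] F [ 0.6 -0.3  0.7] w 0.0213 t 27.5
```

```bash
python3 -m creep '[[0,-0.6,0,0,0,0,0],[0,-0.8,0,0,0,0,0],[0,-0.8,0,0,0,0,0],[0,-0.8,0,0,0,0,0],[0,-0.8,0,0,0,0,0],[0,-0.8,0,0,0,0,0],[0,-0.8,0,0,0,0,0],[0,-0.8,0,0,0,0,0],[0,-0.8,0,0,0,0,0],[0,-0.8,0,0,0,0,0],[0,-0.8,0,0,0,0,0]]' 30
python3 -c "
from h import *
goal(0,245,78)"
```

```text
time_s: 28.6
tool_pos: [0.5628, 0.1726, 0.1332]
tool_rot: [179.6, -0.2, 23.4]
force: [2.3, -2.5, 0.1]
grip_width: 0.021
grasp@press [  0.9 224.2  82.2] shift cm [-0.09 -2.08  0.41] rot [179.6  -0.2  23.4] F [ 2.3 -2.5  0.1] w 0.021 t 28.6
```

```bash
python3 -m creep '[[0,-0.6,0,0,0,0,0],[0,-0.5,0,0,0,0,0],[0,-0.5,0,0,0,0,0],[0,-0.5,0,0,0,0,0],[0,-0.5,0,0,0,0,0],[0,-0.5,0,0,0,0,0]]' 30
python3 -c "
from h import *
goal(0,245,78)"
```

```text
time_s: 29.2
tool_pos: [0.5541, 0.1926, 0.1332]
tool_rot: [178.6, -0.2, 23.1]
force: [4.9, -8.0, 0.7]
grip_width: 0.021
grasp@press [  0.9 245.2  82.2] shift cm [-0.1   0.01  0.42] rot [178.6  -0.2  23.1] F [ 4.9 -8.   0.7] w 0.021 t 29.2
```

At the stop region and the force is rising. One more nudge to confirm, then release and lift.

```bash
python3 -m creep '[[0,-0.5,0,0,0,0,0],[0,-0.5,0,0,0,0,0]]' 30
python3 -c "
from h import *
goal(0,245,78)"
python3 -m creep '[[0,0,0,0,0,0,0],[0,0,0,0,0,0,0.4],[0,0,0,0,0,0,0.7],[0,0,0,0,0,0,0.7],[0,0,0,0,0,0,0.7],[0,0,0,0,0,0,0.7],[0,0,-1,0,0,0,0.7],[0,0,-2,0,0,0,0.7],[0,0,-3,0,0,0,0.7],[0,0,-4,0,0,0,0.7],[0,0,-4,0,0,0,0.7],[-4,0,-2,0,0,0,0.7],[-4,0,-1,0,0,0,0.7],[-4,0,0,0,0,0,0.7],[-4,0,0,0,0,0,0.7],[0,0,0,0,0,0,0.7]]'
python3 - <<'E'
from h import *
goal(0,245,78)
for n in("scene","top"):
    c=cam(n);f=c["frame"];X=pts(c);np.savez(n+"5.npz",X=X,f=f)
    cv2.imwrite(f"pics/{n}5.png",cv2.resize(f[80:320,90:330] if n=="scene" else f[60:260,90:370],None,fx=2.4,fy=2.4))
E
```

```text
time_s: 29.4
tool_pos: [0.5538, 0.1933, 0.1331]
tool_rot: [178.0, -0.3, 22.7]
force: [5.5, -9.6, 0.1]
grip_width: 0.0212
grasp@press [  0.9 245.3  82.2] shift cm [-0.09  0.02  0.42] rot [178.   -0.3  22.7] F [ 5.5 -9.6  0.1] w 0.0212 t 29.4
time_s: 31.0
tool_pos: [0.3969, 0.1384, 0.3152]
tool_rot: [178.3, -0.4, 22.8]
force: [0.1, 0.7, -0.3]
grip_width: 0.0612
grasp@press [-164.8  257.1  264.3] shift cm [16.35  0.54 18.77] rot [178.3  -0.4  22.8] F [ 0.1  0.7 -0.3] w 0.0612 t 31.0
```

View pics/scene5.png

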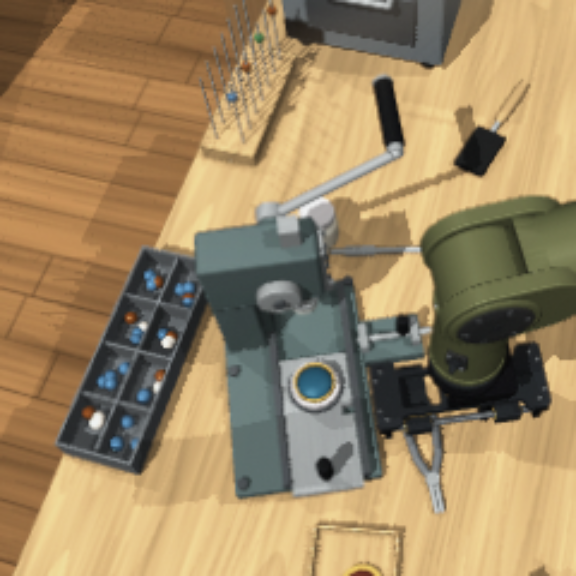

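View pics/top5.png

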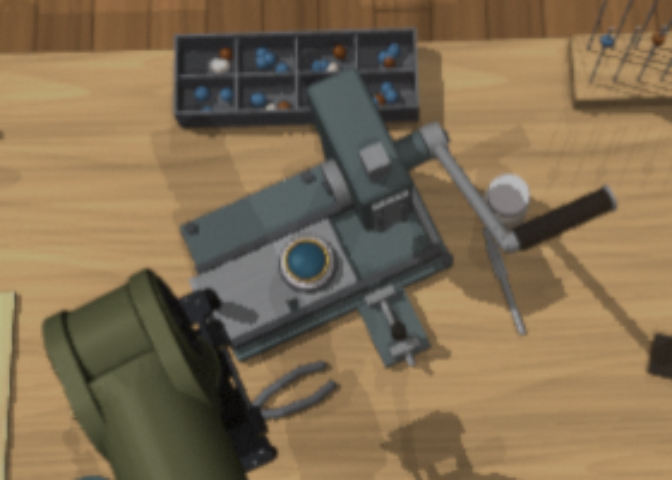

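Both views show the lever home, the carriage out with the stone in the setting at (315,383) in the scene view and (306,262) in the top view, the knob drawn, and the bystanders in place. Now a numeric check before sign-off.

```bash
python3 - <<'E'
from h import *
for s in("0","5"):
  for n in("scene","top"):
    d=np.load(n+s+".npz");X=d["X"];f=d["f"].astype(int);D=X-O;px=D@ex*1000;py=D@ey*1000;z=X[...,2]*1000
    blk=f.max(-1)<60
    m=blk&(abs(px+125)<30)&(abs(py-40)<18)&(z>74)&(z<90); k=blk&(abs(px)<25)&(py>110)&(py<270)&(z>90)&(z<104)
    st=(f[...,0]>f[...,2]+40)&(abs(px)<40)&(py>-40)&(py<150)&(z>50)&(z<100)
    q=lambda m:[px[m].mean().round(1),py[m].mean().round(1),np.percentile(z[m],95).round(1),m.sum()] if m.sum() else None
    print(n,s,"knob",q(m),"handle",q(k),"stone",q(st))
c=[np.load("scene%s.npz"%s)["f"] for s in "05"]
E
```

```text
scene 0 knob [np.float64(-109.4), np.float64(41.9), np.float64(84.2), np.int64(18)] handle [np.float64(0.6), np.float64(136.2), np.float64(100.7), np.int64(25)] stone [np.float64(2.0), np.float64(11.1), np.float64(74.2), np.int64(73)]
top 0 knob [np.float64(-112.4), np.float64(41.1), np.float64(84.6), np.int64(30)] handle [np.float64(-2.5), np.float64(135.6), np.float64(101.8), np.int64(36)] stone [np.float64(-11.5), np.float64(13.5), np.float64(73.3), np.int64(15)]
scene 5 knob [np.float64(-137.7), np.float64(41.4), np.float64(84.7), np.int64(16)] handle [np.float64(0.2), np.float64(245.3), np.float64(100.4), np.int64(28)] stone [np.float64(0.8), np.float64(112.2), np.float64(69.1), np.int64(134)]
top 5 knob [np.float64(-140.7), np.float64(41.1), np.float64(84.8), np.int64(30)] handle [np.float64(-1.5), np.float64(240.3), np.float64(102.4), np.int64(17)] stone [np.float64(0.2), np.float64(112.8), np.float64(69.8), np.int64(130)]
```

```bash
python3 -c "
from cell import order
print(order.sign_off())"
```

```text
the job is handed in; nothing more can be done
None
```

The job is done and handed in at about 31 s of the 72 s allowed; sign-off gave no verdict.

- **Lever:** I pinched the grip and pulled it down until the reaction jumped to about 59 N with almost no motion, which I took as the bottom stop. I then eased it back over about 7 s, holding it all the way, until it stalled against its upper stop. Before I let go, the arm's slope in the camera matched the start (0.553 against 0.551 rad).
- **Stone:** Its measured height dropped about 4–5 mm. The full 7 mm seating was not measured directly; I inferred it from the lever reaching its stop.
- **Bolt:** I drew it until it stalled at -139.7 mm against the nominal -140. The two camera views put the knob at -137.7 and -140.7 mm, and it stayed drawn.
- **Carriage:** I slid it until it stalled at 245.3 mm, which is about 110 mm of travel. The scene camera agrees; the top view gave 240 mm, but the gripper partly hid the handle there.
- **Bystanders:** They looked undisturbed in the last pictures where visible; the arm and the picture edges hid some of them. I did not measure them. The gripper stands clear of everything.

**What went less well:** While pulling the lever down, the grip slipped about 10 mm in the pads and the push at the bottom stop peaked at about 59 N at the wrist. As far as I could tell the load was on the finger pads, not the gripper's body, but I could not measure that separately against the 40 N limit. I used 9 viewed pictures of the 10 allowed.

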